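# Release a grinding puck and trap it on the chute

### The arm

A 6-joint arm with a two-finger parallel gripper is mounted at the origin on the work surface. World frame = base frame: x ahead of the robot, y to its left, z up, the work surface at z = 0. Lengths are in m, angles in degrees, forces in N, time in s.
With the tool pointing down it reaches from about 0.375 to 0.925 m from the base axis. Payload 5.7 kg.
Tool frame: the origin (TCP) lies at the very end of the fingers, on their centre line; the grasp point (between the pads) lies bot.hold_point_z behind it (bot.hold_point_z is the distance from the TCP to the grasp point, in m); z points along the fingers, y is the line along which they close (so a half turn about z gives the same grasp; the last joint's range is limited). The gripper opens to 85 mm and grips with 20 to 120 N. Pads are 22 mm wide; open, the fingers measure 114 mm over their backs; the gripper's body (76 mm by 85 mm) begins 54 mm behind the grasp point. The pads swing forward as they close: fully open they stand 13 mm farther back than shut.
Start: joints at [64.796, 20.558, 86.54, -0, 72.909, -6.595], TCP at [0.191, 0.569, 0.231] pointing down, gripper open.
Joint ranges: [-170.27, 170.27], [-57.76, 135], [12.27, 136.19], [-55.21, 235.2], [11.17, 155.16], [-170.74, 170.74]. Speed limits (degrees/s): [136.94, 136.94, 180, 180, 180, 180].

### API

Orientations are given as [roll, pitch, yaw] about the fixed x, y, z axes, in that order (R = Rz(yaw) Ry(pitch) Rx(roll)).
In Python, from workcell import bot gives the robot as it stands.
- The arm moves only by the tool arm_command, never from a script. Its argument "motion" is a list of rows, each a list of 7 numbers: the shift along the tool's x, y, z normalised to -1 to 1, where 1 is 15 cm, then the turn, a rotation vector about the tool's x, y, z normalised to -1 to 1, where 1 is 90 degrees, then the gripper command: -1 is fully open, 1 is shut, values between are in proportion. A call has 1 to 5 rows; each row shifts and turns the commanded pose from where the row before left it, along the tool's axes as they then stand; what a row does not reach is not made up. A row lasts 1/10 s, in which the tool goes at most 50 mm and 8.59 degrees, less where a joint would pass 70% of its speed; a pose out of reach is approached as far as the arm can. A call with a number of a shift or a turn outside -1 to 1 is refused whole. A call with a gripper value outside its range is refused whole. The fingers move at their own pace and stop on an object; "newtons" is the grip in N (left out, the last holds). Time passes only in rows, so rows that do not move let the fingers close. It gives the time, the measured TCP pose, the force, the opening and the grip force at its end, in the units of the state.
- bot.sense(): the state, without advancing time (a new reading comes with each control period).
- bot.read_camera(name): name is "scene" or "top"; returns the picture (384x512x3 uint8, red, green, blue); there is no depth.
- bot.camera_info(name): a dict with "vertical_fov" (degrees; the focal length in pixels is half the picture's height over the tangent of half this angle, whatever the lens; pixels are square), "cx", "cy" (the principal point, pixels), "k1" (the pictures are not rectified: a ray, as slopes to the right and down, at radius r is drawn at 1 + k1 r^2 times it, then the intrinsics apply), "origin" and "orientation" of the camera in the world. Camera axes: x right, y up, looking along -z (the intrinsics and any distortion apply to the point x, -y, -z); pixel columns grow to the right and rows downward; lengths in m; the calibration is good to about 2 mm. A picture is of the moment at which its call begins. camera_info takes no time and is no camera call.
- bot.job_done(): hands the job in; it is judged then, once.
The state is a dict: "time": time; "joints": joint angles; "joint_velocities": joint speeds; "tau": joint torques, N m; "eef_pos": TCP position; "ee_rot": TCP orientation; "wrist_force": force on the tool from outside, world axes, zero at the start; "moment": the same for the moment, N m; "width": opening from 0.0 (shut) to 1.0 (fully open); "grip_force": force on a finger pad.
Only numpy, scipy, OpenCV 4.12 (cv2) and the standard library are available. Lean on these libraries where they do the work, as an engineer would, in place of code of your own. Each camera call takes 0.05 s, during which the arm holds its last target. There are 200 camera calls.

### The job

With one fingertip press the orange key of the puck dispenser all the way down and keep it down, and with the other finger trap the black-and-yellow grinding puck as it pops out of the mouth and slides down the chute, so that it rests against that finger with more than half of it out of the mouth and has not run down to the chute's end. The program finishes while still holding the key down and the puck trapped; only touch the puck, never lift it, and leave the drum, the jar and the spanner alone.

Things in the scene. Friction and masses are not known exactly. Their poses are not given: they have to be found in the camera images.
- dispenser: Fixed puck dispenser on a 190 x 150 mm grey foot. Origin: on the work surface, under the middle of the mouth where the puck leaves the blue magazine. Its x axis points the way the puck travels (out and downhill), y to the key's side, z up. The clear-roofed magazine lies at x from -90 to 0 mm and is 91 mm high at the mouth, 116 mm at the rear; at x > 5 mm nothing of it stands higher than the key.
- mouth (a point): Point on the chute's surface in the middle of the mouth, 52 mm above the work surface. From here the white slippery chute slopes down along the dispenser's +x at 18 degrees; it is 55 mm wide between low guide rails (5 mm high, outer faces at y = +-35.5 mm). A 7 mm high steel gate here holds the puck; it is joined to the key, sinks with it, and lets go after about 6 mm of key travel.
- chute_end (a point): Middle of the open lower end of the chute, on its surface, 86 mm along the dispenser's x from the mouth and 24 mm above the work surface; nothing stops the puck there.
- key_top (a point): Centre of the top of the orange key cap (36 mm along the dispenser's x, 30 mm along y), at dispenser x = 58, y = 58 mm. Its top is 57.7 mm above the work surface when released, 48.7 mm fully down: 12 mm above the chute surface at x = 47 mm, so a finger over the chute there, level with the pressing one, stands in the puck's way and touches neither chute nor rails.
- key (a joint): Travel of the orange key, straight down: 0 released, 0.009 m fully down at a hard stop. A spring returns it: about 2 N at the top, 5 N at the bottom.
- puck_center (a point): Centre of the grinding puck: a cylinder 50 mm across, 28 mm thick, about 0.25 kg, black with a yellow top, lying flat on the sloping chute. It starts in the magazine behind the gate, centre at dispenser x = -24 mm; once let go a spring kicks it and it slides down in under a second. Against an upright finger its centre stops about 28 mm uphill of the finger's near face.
- drum: Loose black rubber grinding drum, bystander: upright cylinder 64 mm across, 45 mm high; origin at the centre of its underside.
- jar: Loose white jar with a green lid, bystander: 60 mm across, 75 mm high; origin at the centre of its underside.
- spanner: Loose steel spanner 160 mm long lying flat along its x axis, bystander; origin at the middle of its underside.
There are look-alikes about, which are no part of the job. Leave any blue, green or turquoise look-alike of the part that bears puck_center alone.

How it is judged:
By the outcome, as a careful person would: the job done as asked, in the order asked, and still so for the second after the job is handed in, while the arm keeps its last pose, push and grip.
It also fails if it takes over 32 s, if anything falls off the work surface, if the arm or the gripper's body presses on something with over 40 N, if the wrist force passes 120 N, or if a joint passes its speed limit or range.

## Working session

There is one attempt and no reset: what is moved stays moved. The work goes in short steps, Python scripts to look and compute and a tool call to move; the robot and the scene stay as the last step left them, time stands still between calls to the robot, and variables do not carry over. Pictures are saved under pics/ and viewed, at most 10 in all, crops included, and the job is handed in when it is done.

Besides the shell and the picture viewer there is one more tool, called after "Request:" in YAML: its name, and indented under it one key for each argument. arm_command: Moves the arm, as the interface text tells. Scaled input: -1 to 1 covers 15 cm each way for a shift and 90 degrees each way for a turn. Its arguments: {"type":"object","properties":{"motion":{"type":"array"},"newtons":{"type":"number"}},"required":["motion"]}

```bash
mkdir -p pics; python3 - <<'E'
from workcell import bot
import cv2
for n in("scene","top"):
    im=bot.read_camera(n); cv2.imwrite(f"pics/{n}0.png",im[:,:,::-1]); print(n,bot.camera_info(n))
print(bot.sense(), bot.hold_point_z)
E
```

```text
scene {'vertical_fov': 44.90378563146247, 'cx': 263.46854807953014, 'cy': 191.3578086725276, 'k1': 0.017816335726097903, 'origin': array([ 1.27511305, -0.23245862,  0.67306137]), 'orientation': array([53.04512986, -0.12917146, 64.82180401])}
top {'vertical_fov': 44.63296557783412, 'cx': 253.46613343822202, 'cy': 193.23900395326032, 'k1': -0.13767267535668576, 'origin': array([0.49306569, 0.07079927, 1.21407754]), 'orientation': array([  3.61426774,  -0.30465951, -91.38520377])}
{'time': 0.1, 'joints': array([ 6.47958165e+01,  2.05955723e+01,  8.65925312e+01,  1.35816956e-03,
        7.29072129e+01, -6.59572119e+00]), 'joint_velocities': array([-0.05829391, -0.16279379, -0.07785545, -0.04932759,  0.02676429,
       -0.02690556]), 'tau': array([ 7.99900517e-04, -5.28648376e+01, -2.79352176e+01, -3.17572849e-04,
        4.81848198e-03, -3.66809661e-05]), 'eef_pos': array([0.19121103, 0.56808278, 0.23052099]), 'ee_rot': array([-1.79905463e+02, -1.22372485e-02,  1.61391127e+02]), 'wrist_force': array([-0.06028635,  0.30708692, -0.38869025]), 'moment': array([-0.06479065, -0.01543628,  0.0072597 ]), 'grip_force': 0.0, 'width': 1.003129091141475} 0.0187
```

View pics/scene0.png

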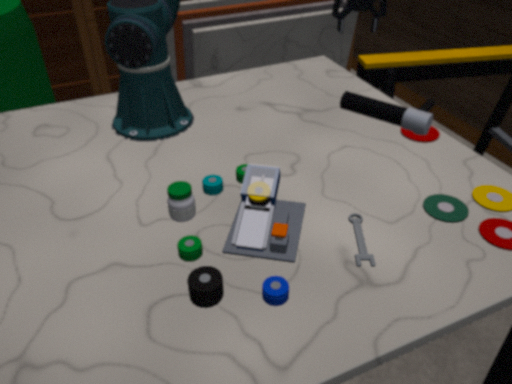

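View pics/top0.png

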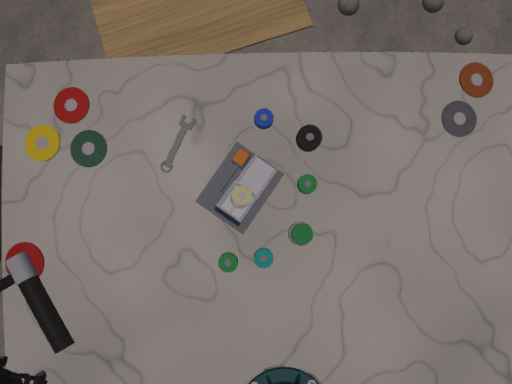

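The scene view shows the dispenser near (265,225), with its orange key at (280,232) and the yellow-topped puck in the magazine at (260,190). The top view has the key at (241,157), the puck at (241,196) and the chute running up-right to about (265,170).

Possible mix-ups with the puck, in top-view pixels: blue (264,118), green (307,184), turquoise (263,258), green (228,262), the black drum (309,137), and the flat yellow ring (42,143). I choose the yellow-topped one under the clear roof at (241,196).

```bash
cat > h.py <<'E'
from workcell import bot
import cv2, numpy as np
from scipy.spatial.transform import Rotation as R
def ray(n,uv):
    c=bot.camera_info(n); f=192/np.tan(np.radians(c['vertical_fov']/2))
    K=np.array([[f,0,c['cx']],[0,f,c['cy']],[0,0,1]])
    p=cv2.undistortPoints(np.array([[uv]],float),K,np.array([c['k1'],0,0,0,0]))[0,0]
    return c['origin'],R.from_euler('xyz',c['orientation'],degrees=True).apply([p[0],-p[1],-1])
def onz(n,uv,z):
    o,d=ray(n,uv); return o+d*(z-o[2])/d[2]
def tri(a,b):
    (o,d),(p,e)=ray('top',a),ray('scene',b)
    s=np.linalg.lstsq(np.c_[d,-e],p-o,rcond=None)[0]; A,B=o+d*s[0],p+e*s[1]
    return (A+B)/2,np.linalg.norm(A-B)
E
python3 - <<'E'
from h import *
box={'top':(190,135,290,240),'scene':(220,155,312,265)}
def cen(m): 
    cs=cv2.findContours(m.astype(np.uint8),0,2)[0]; c=max(cs,key=cv2.contourArea); 
    k=np.zeros(m.shape,np.uint8); cv2.drawContours(k,[c],-1,1,-1); M=cv2.moments(k,True)
    return np.array([M['m10'],M['m01']])/M['m00'],M['m00'],c
C={}
for n in box:
    im=cv2.imread(f'pics/{n}0.png'); hsv=cv2.cvtColor(im,cv2.COLOR_BGR2HSV)
    x0,y0,x1,y1=box[n]; w=np.zeros(im.shape[:2],bool); w[y0:y1,x0:x1]=1
    h,s,v=[hsv[...,i].astype(int) for i in range(3)]
    C[n]=dict(key=cen(w&(h<14)&(s>130)&(v>130)),puck=cen(w&(h>17)&(h<33)&(s>60)&(v>120)))
    for k in C[n]: print(n,k,C[n][k][:2])
    cv2.imwrite(f'pics/{n}_crop.png',cv2.resize(im[y0:y1,x0:x1],None,fx=5,fy=5,interpolation=cv2.INTER_CUBIC))
    if n=='top':
        m=w&(s<60)&(v<130)&(v>60)
        m=cv2.morphologyEx((m|w&((s>130)|0)).astype(np.uint8),cv2.MORPH_CLOSE,np.ones((15,15)))
        c=cen(m)[2]; b=cv2.boxPoints(cv2.minAreaRect(c)); print('foot px',b.tolist())
        P=np.array([onz('top',q,0.008) for q in b]); print('foot',P.round(4).tolist(),np.linalg.norm(np.diff(P,axis=0),axis=1))
        for i in range(3): d=P[i+1]-P[i]; print('edge deg',np.degrees(np.arctan2(d[1],d[0])))
kt,pt=C['top']['key'][0],C['top']['puck'][0]
print('tri key',tri(kt,C['scene']['key'][0]),'puck',tri(pt,C['scene']['puck'][0]))
K=onz('top',kt,.0577);P=onz('top',pt,.0878); d=K-P
print('key',K,'puck',P,'dist',np.hypot(*d[:2]),'expected',np.hypot(77.7,58))
print('scene key',onz('scene',C['scene']['key'][0],.0577),onz('scene',C['scene']['puck'][0],.0878))
yaw=np.degrees(np.arctan2(d[1],d[0])-np.arctan2(58,77.7)); print('yaw',yaw)
print('key rect',cv2.minAreaRect(C['top']['key'][2]))
E
```

```text
top key (array([240.55102041, 156.76190476]), 147.0)
top puck (array([241.30081301, 194.43495935]), 246.0)
foot px [[195.0, 238.99996948242188], [195.0, 134.99996948242188], [289.0, 134.99996948242188], [289.0, 238.99996948242188]]
foot [[0.4546, 0.2159, 0.008], [0.7252, 0.2116, 0.008], [0.7193, -0.034, 0.008], [0.4489, -0.026, 0.008]] [0.2705979  0.24566181 0.27051058]
edge deg -0.9055584928489907
edge deg -91.37695513965312
edge deg 178.3234584246787
scene key (array([279.52121212, 228.64848485]), 165.0)
scene puck (array([258.33114754, 190.78032787]), 305.0)
tri key (array([0.65835963, 0.09359443, 0.05559587]), np.float64(0.0015387169219356366)) puck (array([0.56196889, 0.09243055, 0.08504888]), np.float64(0.0002629553104386907))
key [0.65773856 0.09285286 0.0577    ] puck [0.5618519  0.09249883 0.0878    ] dist 0.0958873115638642 expected 96.96024958713751
scene key [0.66071578 0.09321186 0.0577    ] [0.56526155 0.09078689 0.0878    ]
yaw -36.52835303213763
key rect ((240.39865112304688, 156.6418914794922), (11.159772872924805, 13.600973129272461), 35.53767776489258)
```

View pics/top_crop.png

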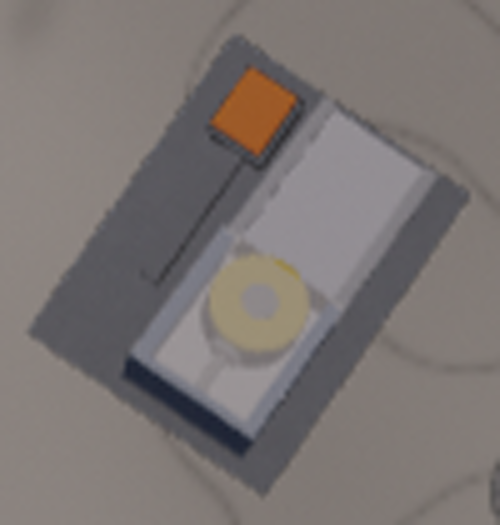

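The crop confirms it. The yellow-topped puck under the clear roof is at top px (242,195), the key at (241,157), and the foot edges give a dispenser yaw of about -36.4°. The key-to-puck distance (95.9 mm against 97 expected) and the heights (55.6 and 85 mm) agree with the description.

The dispenser origin comes out at about (0.578, 0.0805). I want the tool's y along dispenser y with the gripper half open, which puts one finger at y≈58 and the other at y≈0. The TCP target is dispenser (54, 29), world (0.639, 0.072).

Request:
arm_command:
  motion:
    - [0, 0, 0, 0, 0, 0.066, 0]
    - [0, 0, 0, 0, 0, 0.066, 0]
    - [0, 0, 0, 0, 0, 0.066, 0]
  newtons: 60

```text
time: 0.4
eef_pos: [0.1913, 0.5682, 0.2308]
ee_rot: [-179.9, 0.0, 143.3]
wrist_force: [0.0, 0.0, -0.2]
width: 0.52
grip_force: 0.0
```

Request:
arm_command:
  motion:
    - [-0.312, -0.0636, 0, 0, 0, 0, 0]
    - [-0.312, -0.0636, 0, 0, 0, 0, 0]
    - [-0.312, -0.0636, 0, 0, 0, 0, 0]
    - [-0.312, -0.0636, 0, 0, 0, 0, 0]
    - [-0.312, -0.0636, 0, 0, 0, 0, 0]

```text
time: 0.9
eef_pos: [0.3521, 0.3896, 0.231]
ee_rot: [-180.0, -0.0, 143.6]
wrist_force: [0.8, 0.5, 0.1]
width: 0.498
grip_force: 0.0
```

Request:
arm_command:
  motion:
    - [-0.312, -0.0636, 0, 0, 0, 0, 0]
    - [-0.312, -0.0636, 0, 0, 0, 0, 0]
    - [-0.312, -0.0636, 0, 0, 0, 0, 0]
    - [-0.312, -0.0636, 0, 0, 0, 0, 0]

```text
time: 1.3
eef_pos: [0.4802, 0.2477, 0.2311]
ee_rot: [-180.0, -0.0, 143.6]
wrist_force: [0.2, 1.2, -0.4]
width: 0.496
grip_force: 0.0
```

Request:
arm_command:
  motion:
    - [-0.312, -0.0636, 0, 0, 0, 0, 0]
    - [-0.312, -0.0636, 0, 0, 0, 0, 0]
    - [-0.312, -0.0636, 0, 0, 0, 0, 0]
    - [-0.312, -0.0636, 0, 0, 0, 0, 0]
    - [-0.312, -0.0636, 0, 0, 0, 0, 0]

```text
time: 1.8
eef_pos: [0.6401, 0.0703, 0.2309]
ee_rot: [-180.0, -0.0, 143.6]
wrist_force: [0.2, 0.0, -0.2]
width: 0.498
grip_force: 0.0
```

Request:
arm_command:
  motion:
    - [0, 0, 0.25, 0, 0, 0, 0]
    - [0, 0, 0.25, 0, 0, 0, 0]
    - [0, 0, 0.25, 0, 0, 0, 0]
    - [0, 0, 0.15, 0, 0, 0, 0]
    - [0, 0, 0, 0, 0, 0, 0]

```text
time: 2.3
eef_pos: [0.6358, 0.0719, 0.0921]
ee_rot: [-179.7, -0.4, 143.6]
wrist_force: [-0.6, -0.3, 0.3]
width: 0.493
grip_force: 0.0
```

```bash
python3 - <<'E'
from h import *
s=bot.sense();print(s['eef_pos'],s['width'],s['ee_rot'])
a=bot.read_camera('top')[130:240,190:300,::-1];b=bot.read_camera('scene')[140:270,200:330,::-1]
f=lambda i:cv2.resize(i,(395,395),interpolation=cv2.INTER_CUBIC)
cv2.imwrite('pics/near.png',np.hstack([f(a),f(b)]))
E
```

```text
[0.63578523 0.07187177 0.09208871] 0.49344922136015934 [-179.70542382   -0.38632827  143.55507458]
```

View pics/near.png

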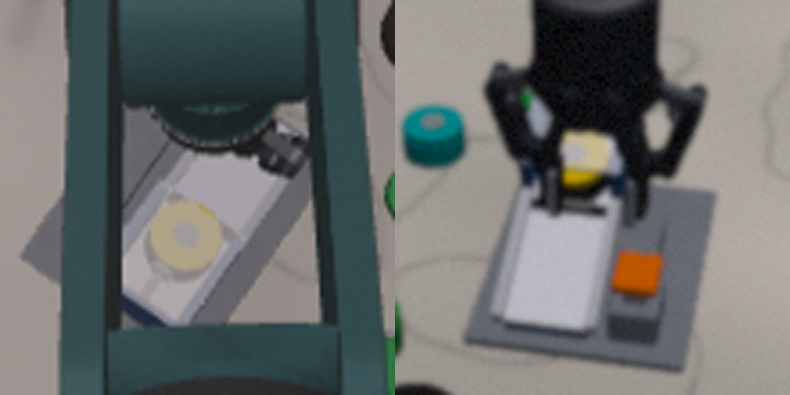

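The right panel shows the tips at about (552,210) and (632,215), which is scene px (251.7,209) and (278,211). They are above the chute and the key side, and the puck is still behind the gate. I'll check them against the dispenser frame.

```bash
python3 - <<'E'
from h import *
O=np.array([.578,.0805]);t=np.radians(-36.4);M=np.array([[np.cos(t),np.sin(t)],[-np.sin(t),np.cos(t)]])
for z in(.092,.098,.104):
    print(z,[(M@(onz('scene',p,z)[:2]-O)*1000).round(1) for p in((251.7,209.1),(278,210.8))])
print('tcp',M@(bot.sense()['eef_pos'][:2]-O)*1000)
E
```

```text
0.092 [array([50.9,  1.3]), array([45.8, 53.2])]
0.098 [array([58.1,  2.9]), array([53.1, 54.4])]
0.104 [array([65.2,  4.6]), array([60.3, 55.5])]
tcp [54.2615131  29.49639156]
```

Request:
arm_command:
  motion:
    - [0, 0, 0.1, 0, 0, 0, 0]
    - [0, 0, 0.1, 0, 0, 0, 0]
    - [0, 0, 0, 0, 0, 0, 0]

```text
time: 2.7
eef_pos: [0.6377, 0.0721, 0.0644]
ee_rot: [-179.9, -0.1, 143.6]
wrist_force: [-0.8, -0.5, -0.1]
width: 0.5
grip_force: 0.0
```

Request:
arm_command:
  motion:
    - [0, 0, 0.02, 0, 0, 0, 0]
    - [0, 0, 0.02, 0, 0, 0, 0]
    - [0, 0, 0, 0, 0, 0, 0]

```text
time: 3.0
eef_pos: [0.6393, 0.0721, 0.0602]
ee_rot: [-180.0, -0.0, 143.6]
wrist_force: [0.3, -0.5, 0.2]
width: 0.501
grip_force: 0.0
```

Request:
arm_command:
  motion:
    - [0, 0, 0.02, 0, 0, 0, 0]
    - [0, 0, 0.02, 0, 0, 0, 0]
    - [0, 0, 0, 0, 0, 0, 0]

```text
time: 3.3
eef_pos: [0.6394, 0.072, 0.0541]
ee_rot: [180.0, 0.0, 143.6]
wrist_force: [0.3, -0.5, 0.1]
width: 0.503
grip_force: 0.2
```

Request:
arm_command:
  motion:
    - [0, 0, 0.02, 0, 0, 0, 0]
    - [0, 0, 0, 0, 0, 0, 0]

```text
time: 3.5
eef_pos: [0.6395, 0.072, 0.0512]
ee_rot: [180.0, 0.0, 143.6]
wrist_force: [0.6, 0.1, 1.6]
width: 0.502
grip_force: 0.7
```

Contact comes at TCP z≈0.051, so the key should be fully down at about 0.042. Pressing through.

Request:
arm_command:
  motion:
    - [0, 0, 0.02, 0, 0, 0, 0]
    - [0, 0, 0.02, 0, 0, 0, 0]
    - [0, 0, 0.02, 0, 0, 0, 0]
    - [0, 0, 0, 0, 0, 0, 0]

```text
time: 3.9
eef_pos: [0.6398, 0.0722, 0.0463]
ee_rot: [179.9, 0.1, 143.6]
wrist_force: [-10.8, -0.2, 32.3]
width: 0.499
grip_force: 17.2
```

Request:
arm_command:
  motion:
    - [0, 0, 0.007, 0, 0, 0, 0]
    - [0, 0, 0, 0, 0, 0, 0]
    - [0, 0, 0, 0, 0, 0, 0]

```text
time: 4.2
eef_pos: [0.6399, 0.0722, 0.0462]
ee_rot: [179.9, 0.1, 143.6]
wrist_force: [-11.6, -0.6, 39.2]
width: 0.5
grip_force: 20.2
```

```bash
python3 - <<'E'
from h import *
a=bot.read_camera('top')[130:240,190:300,::-1];b=bot.read_camera('scene')[160:260,215:315,::-1]
f=lambda i:cv2.resize(i,(400,400),interpolation=cv2.INTER_CUBIC)
cv2.imwrite('pics/press.png',np.hstack([f(a),f(b)])); print(bot.sense()['wrist_force'],bot.sense()['moment'])
E
```

```text
[-11.73186512  -0.38281011  40.19720192] [0.60797428 1.55573119 0.35857616]
```

View pics/press.png

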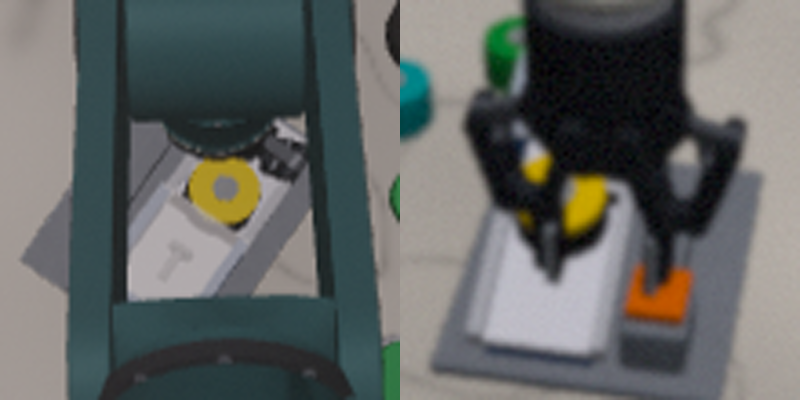

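The puck is out and resting against the chute finger, with its yellow top around top-crop (225,190). The other finger is on the orange key at (660,290). Next I check that the key is fully down by how far its front edge has moved in the scene view.

```bash
python3 - <<'E'
from h import *
now=bot.read_camera('scene')[:,:,::-1]; old=cv2.imread('pics/scene0.png'); cv2.imwrite('pics/scene1.png',now)
def sig(i): i=i.astype(float); return i[...,2]-i[...,0]
for n,i in(('old',old),('new',now)):
    s=sig(i)[218:250]
    print(n,[int(v) for v in s[:,282]],)
    e=[]
    for c in range(275,286):
        p=s[:,c]; k=np.where(p>p.max()/2)[0][-1]; e.append(218+k+(p[k]-p.max()/2)/(p[k]-p[k+1]))
    print(np.round(e,2))
c=onz('scene',(280,236),.0577)
t=np.radians(-36.4);K=np.array([.6587,.093]);F=K+18*.001*np.array([np.cos(t),np.sin(t)])
# predicted rows of front edge by height
i=bot.camera_info('scene');f=192/np.tan(np.radians(i['vertical_fov']/2))
r=R.from_euler('xyz',i['orientation'],degrees=True)
for z in(.0577,.0527,.0487):
    q=r.inv().apply(np.array([*F,z])-i['origin']); print(z,i['cx']-f*q[0]/q[2],i['cy']+f*q[1]/q[2])
# puck: yellow in top
im=bot.read_camera('top')[:,:,::-1];h=cv2.cvtColor(np.ascontiguousarray(im),cv2.COLOR_BGR2HSV)
m=cv2.inRange(h,(18,90,90),(33,255,255));m[:135]=0;m[240:]=0;m[:,:190]=0;m[:,290:]=0
x,y,w,hh=cv2.boundingRect(m);(u,v),rad=cv2.minEnclosingCircle(cv2.findNonZero(m));print(x,y,w,hh,u,v,rad)
M=np.array([[np.cos(t),np.sin(t)],[-np.sin(t),np.cos(t)]]);print('puck top disp',M@(onz('top',(u,v),.075)[:2]-[.578,.0805])*1000)
print(bot.sense()['wrist_force'],bot.sense()['eef_pos'])
E
```

```text
old [-11, -12, -10, -7, 9, 61, 127, 169, 171, 171, 173, 172, 173, 172, 172, 169, 161, 137, 96, 44, 10, -5, -10, -11, -12, -13, -11, -7, -9, -8, -6, -8]
[235.2  235.39 235.54 235.59 235.81 236.03 236.2  236.18 236.24 235.97
 235.31]
new [-2, 0, -6, -7, -7, -3, -7, -1, 19, 57, 76, 117, 143, 167, 186, 189, 194, 194, 191, 188, 169, 134, 64, 17, -7, -12, -13, -10, -6, -8, -10, -8]
[238.65 238.77 238.91 238.98 239.16 239.24 239.28 239.53 239.62 239.55
 238.63]
0.0577 277.42454483963303 234.03442583689088
0.0527 277.37299049474086 235.9225021667317
0.0487 277.3319901824121 237.42405784328918
242 173 20 19 251.1511688232422 181.82557678222656 9.918710708618164
puck top disp [19.43953818 -1.21615262]
[-12.5834766   -1.41127235  39.65428753] [0.6398826  0.07218805 0.04615686]
```

The key edge moved 3.4 px and 9 mm predicts 3.4, so the key is fully down. The puck's centre is at about x=15 mm, so more than half of it is out of the mouth. I'll ease the push slightly, re-check and then hand in.

Request:
arm_command:
  motion:
    - [0, 0, -0.01, 0, 0, 0, 0]
    - [0, 0, 0, 0, 0, 0, 0]
    - [0, 0, 0, 0, 0, 0, 0]
    - [0, 0, 0, 0, 0, 0, 0]

```text
time: 4.8
eef_pos: [0.6398, 0.0722, 0.0463]
ee_rot: [179.9, 0.1, 143.6]
wrist_force: [-9.5, -0.6, 29.3]
width: 0.501
grip_force: 15.5
```

Still at the hard stop at 29 N, well above the 5 N spring.

```bash
python3 - <<'E'
from workcell import bot
print(bot.job_done())
E
```

```text
the job is handed in; nothing more can be done
None
```

The job is handed in with the orange key held fully down at about 29 N and the puck trapped against the other finger, its centre about 15 mm out of the mouth; handing in returned no verdict.

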